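# Seat a brass blank in its nest and swing the keeper over it

### The job

Gently slide the loose brass disc across the deck of the aluminium nest plate with a fingertip until it drops into the round recess and lies flat there; only push it, never grip or lift it. Then push the red keeper arm round by its peg until it is fully home across the seated disc. Leave the other things where they are and finish clear of everything.

Things in the scene. Friction and masses are not known exactly. Their poses are not given: they have to be found in the camera images.
- nest: Aluminium plate fixed to the worktop, 120 (x) x 230 (y) x 20 mm high. Origin: centre of its underside; own x across it (away from the robot at yaw 0), y along it, z up. Deck (top) at z 20 mm. Round flat-bottomed recess, 44 mm across, 8 mm deep, rim chamfered 1 mm, centred at (0, 30) mm. Keeper pivot at (0, 90) mm; stop pin, 6 mm across, 11 mm high, at (10.5, 72) mm.
- seat (a point): Centre of the recess's dark grey floor, 12 mm above the worktop; axes as those of the nest.
- blank: Loose brass disc, 40 mm across, 8 mm thick, about 85 g. Origin: centre of its underside; z is its axis. Starts flat on the deck towards the nest's -y end. Pushed by its edge with a fingertip 2 to 3 mm above the deck, it tips in within about 9 mm of the recess's centre and drops flat, flush with the deck, once its trailing edge has crossed the rim.
- keeper (a joint): Keeper angle, rad, about its upright pivot. 0: the arm points along the nest's -x; grows counter-clockwise seen from above; 1.571 (its stop): the arm points along the nest's -y, across the recess. Starts open, at 0.05 to 0.4. Stays where it is left; about 0.5 N at the peg moves it.
- keeper_hinge (a point): Point on the keeper's pivot axis, 23 mm above the worktop. The red arm is 6 mm thick, 14 mm wide (21 mm round its end, which reaches 70.5 mm from the pivot); its underside is 3 mm above the deck, so it hits the disc unless the disc is seated. The pivot's screw head reaches 34 mm above the worktop.
- keeper_peg (a point): Centre of the top of the upright steel peg on the keeper arm's end, 60 mm from the pivot axis: 10 mm across, from 29 mm (top of the arm) to 54 mm above the worktop. Push the side of this peg with a fingertip.
- nickel_weight: Bystander: small nickel weight with a neck, 19 mm across, 20 mm high, standing on the nest's deck beside the recess, at about (49, 25) mm in the nest's frame. Origin: centre of its underside. Not to be moved.
- green_screwdriver: Bystander: small green screwdriver, 115 mm long, 12 mm thick, lying on the worktop to the right of the nest. Origin: below its middle. Not to be moved.
- red_pliers: Bystander: red pliers, 112 x 46 x 10 mm, lying on the worktop to the left of the nest. Origin: below its middle. Not to be moved.
- bench_block: Bystander: steel block, 64 x 64 x 28 mm, on the worktop at the left. Origin: centre of its underside. Not to be moved.
There are look-alikes about, which are no part of the job. There is more than one size of the blank; the one meant has the size given above.

How it is judged (in metres and radians):
On the way, in this order (a step that is already met when the one before it is completed fails the run):
1. the disc lies flat in the recess, the keeper still open (horizontal distance between blank and seat below 0.005 m and z of blank in the frame of seat below 0.0015 m and angle between blank's own z axis and vertical below 0.06 rad and value of joint keeper below 1 rad), for 0.2 s.
2. the keeper is swung home over the disc (value of joint keeper above 1.44 rad), for 0.2 s.
At the end, for the whole second after the job is handed in: The disc lies at rest and flat (within 0.06 rad) on the recess's floor (within 1.5 mm), within 5 mm of its centre, and the keeper stands within 0.13 rad of its stop (above 1.44 rad) (horizontal distance between blank and seat below 0.005 m and z of blank in the frame of seat below 0.0015 m and angle between blank's own z axis and vertical below 0.06 rad and linear speed of blank below 0.01 m/s and value of joint keeper above 1.44 rad); the robot touches nothing.
It fails at once if the disc is lifted more than 6 mm off the deck (z of blank in the frame of nest above 0.026 m).
It fails at once if the disc is gripped or pressed by the fingers with more than 30 N (contact force between the fingers and blank above 30 N).
It fails at once if the nickel weight is moved by more than 10 mm (distance of nickel_weight from where it was at the start of the episode above 0.01 m).
It fails at once if the screwdriver, the pliers or the steel block is moved by more than 20 mm (distance of any of green_screwdriver, red_pliers, bench_block from where it was at the start of the episode above 0.02 m).
It also fails if it takes over 48 s, if anything falls off the work surface, if the arm or the gripper's body presses on something with over 40 N, if the wrist force passes 120 N, or if a joint passes its speed limit or range.

### The arm

A 6-joint arm with a two-finger parallel gripper is mounted at the origin on a cart in front of the work surface, level with it; the furniture and walls round the work are solid. World frame = base frame: x ahead of the robot, y to its left, z up, the work surface at z = 0. Lengths are in mm, angles in rad, forces in N, time in s.
With the tool pointing down it reaches from about 275 to 825 mm from the base axis. Payload 5.2 kg.
Tool frame: the origin (TCP) lies on the centre line of the jaws, within the pads' length; the fingertips stand 19 mm ahead of it and the grasp point (between the pads) is the TCP; z points along the fingers, y is the line along which they close (so a half turn about z gives the same grasp; the last joint's range is limited). The gripper opens to 93 mm and grips with 3 to 60 N. Pads are 15 mm wide; open, the fingers measure 128 mm over their backs; the gripper's body (75 mm by 188 mm) begins 65 mm behind the grasp point.
Start: joints at [-1.513, 0.259, 1.535, -0, 1.348, -0.203], TCP at [141.84, -531.4, 237.653] pointing down, gripper open.
Joint ranges: [-3.14, 3.14], [-0.91, 2.08], [0.19, 2.58], [-1.22, 4.36], [0.22, 2.71], [-3.12, 3.12]. Speed limits (rad/s): [2.57, 2.57, 3.14, 3.14, 3.14, 3.14].

### API

Orientations are given as [roll, pitch, yaw] about the fixed x, y, z axes, in that order (R = Rz(yaw) Ry(pitch) Rx(roll)).
In Python, from workcell import * gives the robot as it stands.
- The arm moves only by the shell command python3 -m pendant 'ROWS' [FORCE]. ROWS is JSON, a list that holds one entry, the list of rows, each a list of 5 numbers: the opening, from 0 (shut) to 1 (fully open), then the shift along the tool's x, y, z in m, then the turn about the tool's z in rad. In form: [[[hand, dx, dy, dz, spin], ...]]. A call has 1 to 20 rows; each row is the pose to reach, as a shift and turn from the pose commanded when the call began, along the tool's axes at that moment; what a row does not reach only later rows make up. A row lasts 1/12 s, in which the tool goes at most 41.7 mm and 7.16 degrees, less where a joint would pass 70% of its speed; a pose out of reach is approached as far as the arm can. A call with a gripper value outside its range is refused whole. The fingers move at their own pace and stop on an object; FORCE is the grip in N (left out, the last holds). Time passes only in rows, so rows that repeat a pose let the fingers close. It gives the time, the measured TCP pose, the force, the opening and the grip force at its end, in the units of the state.
- observe(): the state, without advancing time (a new reading comes with each control period).
- read_camera(name): name is "side" or "top" or "wrist"; returns a dict with "pixels" (420x560x3 uint8, red, green, blue), "range_z" (420x560 float32, mm along the optical axis (not along the pixel's ray), 0 where there is no reading), "fovy" (degrees; the focal length in pixels is half the picture's height over the tangent of half this angle, whatever the lens; pixels are square), "cx", "cy" (the principal point, pixels), "position" and "rotation" of the camera in the world. Camera axes: x right, y up, looking along -z (the intrinsics and any distortion apply to the point x, -y, -z); pixel columns grow to the right and rows downward; lengths in mm; the calibration is good to about 2 mm. The wrist camera is an equidistant fisheye: a pixel r from the principal point sees the ray r / f radians off the axis. A picture is of the moment at which its call begins.
- hand_in(): hands the job in; it is judged then, once.
Trained networks look in the newest picture that a camera, given by its name, has taken for a name from the list of things; names that differ only in an ending like _2 or _b are one class to them, and where a whole thing is asked for, a point or a joint stands for the part that bears it (a point fixed in the world has none). Each returns a list of dicts, best first, with "score" (0 to 1); they miss things now and then, are a little off and sometimes report something else, mostly with a low value. They report only what shows in the picture. A call takes as long as a camera call. They do not tell look-alikes from the thing itself.
- search_frame(target, camera): "rect" ([left, top, right, bottom] in pixels, round what is visible of it).
- masks_of(target, camera): "mask" (420x560 bool, what is visible of it) and "rect" ([left, top, right, bottom] in pixels, round what is visible of it).
The state is a dict: "t": time; "joints": joint angles; "joint_velocities": joint speeds; "tau": joint torques, N m; "position": TCP position; "ee_rot": TCP orientation; "force": force on the tool from outside, world axes, zero at the start; "moment": the same for the moment, N m; "grip_width": opening from 0.0 (shut) to 1.0 (fully open); "grip_force": force on a finger pad.
Only numpy, scipy, OpenCV 4.12 (cv2) and the standard library are available. Lean on these libraries where they do the work, as an engineer would, in place of code of your own. Each camera call takes 0.05 s, during which the arm holds its last target. There are 200 camera calls.

## Working session

There is one attempt and no reset: what is moved stays moved. The work goes in short steps, Python scripts to look and compute and a shell command to move; the robot and the scene stay as the last step left them, time stands still between calls to the robot, and variables do not carry over. Pictures are saved under pics/ and viewed, at most 10 in all, crops included, and the job is handed in when it is done.

```bash
ls; mkdir -p pics; cat > h.py <<'E'
from workcell import *
import numpy as np, cv2
def focal(c): return 210/np.tan(np.radians(c["fovy"])/2)
def world(c,u,v,z=None):
    """pixel->world for pinhole cams; by depth or on plane z"""
    f=focal(c); d=np.array([(u-c["cx"])/f,-(v-c["cy"])/f,-1.])
    R=np.array(c["rotation"]); p=np.array(c["position"])
    if z is None:
        return p+R@d*c["range_z"][int(round(v)),int(round(u))]
    w=R@d; return p+w*(z-p[2])/w[2]
def save(c,n,crop=None,s=1):
    im=c["pixels"][:,:,::-1]
    if crop: a,b,e,g=crop; im=im[b:g,a:e]
    cv2.imwrite("pics/"+n,cv2.resize(im,None,fx=s,fy=s,interpolation=cv2.INTER_CUBIC))
E
python3 - <<'E'
from h import *
s=observe(); print(s)
for n in("top","side"):
    c=read_camera(n); save(c,n+"0.png",s=1.4); print(n,c["fovy"],c["cx"],c["cy"],c["position"],np.round(c["rotation"],3).tolist())
    for t in("nest","blank","keeper","keeper_peg","nickel_weight"):
        for r in search_frame(t,n)[:4]: print(t,round(r["score"],2),np.round(r["rect"]))
E
```

```text
pics
{'t': 0.0, 'joints': array([-1.51284009e+00,  2.59322191e-01,  1.53604040e+00, -5.96651463e-06,
        1.34800753e+00, -2.02806446e-01]), 'joint_velocities': array([ 4.91163259e-04, -1.03672424e-05,  4.60609695e-04,  1.86317725e-03,
       -2.04011750e-03,  5.26702325e-04]), 'tau': array([ 7.85968823e-04, -4.37305427e+01, -2.84004092e+01,  7.19229947e-02,
        4.13280528e-02, -1.39519152e-04]), 'position': array([ 141.78745419, -530.89440227,  236.84601249]), 'ee_rot': array([-3.13985045e+00, -3.52317697e-04,  2.60763697e-01]), 'force': array([-0.32595379,  0.29812046, -0.51013619]), 'moment': array([-0.00553249,  0.00709057,  0.03824416]), 'grip_force': 0.0, 'grip_width': 1.0028050423985793}
top 44.0462523270447 279.0556906150067 198.4121073180418 [ 386.23149578   60.85441116 1270.93146139] [0.114, 0.018, -1.596]
nest 0.72 [275. 153. 377. 224.]
blank 0.79 [340. 201. 359. 216.]
keeper 0.55 [282. 174. 293. 212.]
keeper_peg 0.74 [279. 175. 296. 212.]
keeper_peg 0.62 [272. 153. 377. 230.]
keeper_peg 0.47 [156. 217. 187. 249.]
nickel_weight 0.53 [203. 200. 222. 248.]
nickel_weight 0.51 [315. 162. 321. 173.]
side 53.31924107241437 282.2778266190516 205.35554230554294 [ 268.18264115 -597.7621828   577.71989237] [0.941, -0.013, -0.338]
blank 0.83 [294. 264. 319. 279.]
blank 0.56 [257. 314. 270. 330.]
blank 0.46 [256. 286. 269. 299.]
keeper 0.83 [278. 209. 315. 226.]
keeper_peg 0.6 [284. 207. 317. 226.]
nickel_weight 0.52 [339. 230. 343. 238.]
nickel_weight 0.42 [225. 182. 267. 193.]
```

View pics/top0.png

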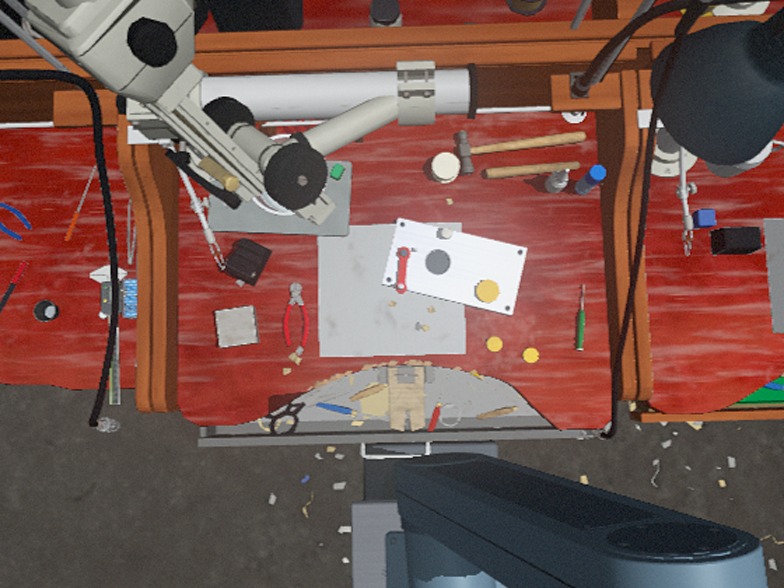

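View pics/side0.png

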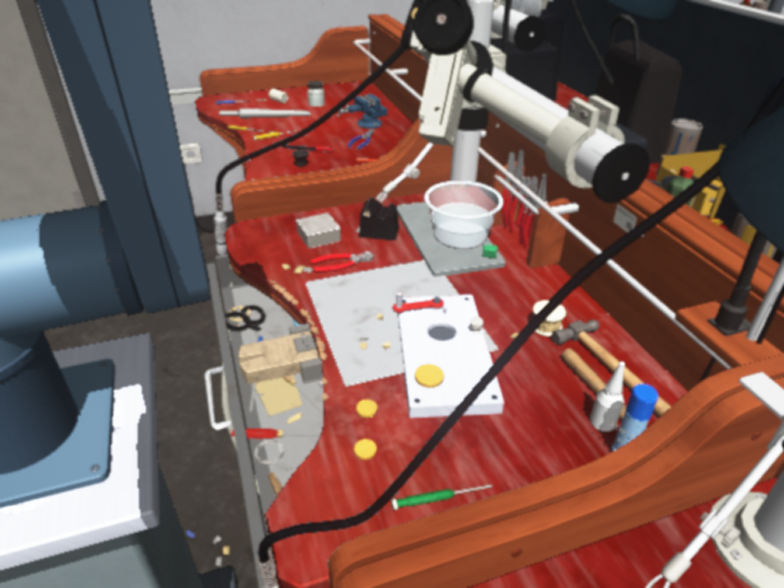

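The top picture shows the nest as the white plate, with the big brass disc at about (347,207) in native pixels, the recess at (312,187), and the keeper at (288,192). The keeper's peg is at its near end and its pivot at the far end. The nickel weight is at (318,167). There are three brass discs: (347,207) on the deck, and (353,246) and (379,254), both smaller and on the worktop. The one on the deck fits in size and place. Next I'll measure them and make one enlarged crop.

```bash
python3 - <<'E'
from h import *
from scipy.spatial.transform import Rotation as Ro
c=read_camera("top"); c["rotation"]=Ro.from_euler("xyz",c["rotation"]).as_matrix() if np.shape(c["rotation"])==(3,) else np.array(c["rotation"])
save(c,"topcrop.png",(265,145,395,265),5)
hsv=cv2.cvtColor(c["pixels"],cv2.COLOR_RGB2HSV)
H,S,V=[hsv[...,i].astype(int) for i in range(3)]
def comps(m,name,z,amin=30):
    n,l,st,ce=cv2.connectedComponentsWithStats(m.astype(np.uint8))
    for i in range(1,n):
        if st[i,4]<amin: continue
        x,y=ce[i]
        if not(265<x<395 and 145<y<265): continue
        p=world(c,x,y,z); print(name,np.round(ce[i],1),st[i,4],"eq.dia",round(2*np.sqrt(st[i,4]/np.pi)*(c["position"][2]-z)/focal(c),1),"plane",p.round(1),"depth",world(c,x,y).round(1))
comps((H>15)&(H<30)&(S>120)&(V>120),"brass",28)
comps((V<130)&(S<60),"dark",16)
n=(V>200)&(S<40); n[:145]=0;n[265:]=0;n[:,:265]=0;n[:,395:]=0
k,l,st,ce=cv2.connectedComponentsWithStats(n.astype(np.uint8)); i=1+np.argmax(st[1:,4])
r=cv2.minAreaRect(np.argwhere(l==i)[:,::-1].astype(np.float32)); b=cv2.boxPoints(r)
W=np.array([world(c,u,v,20) for u,v in b]); print(r,W.round(1).tolist(),W.mean(0).round(1), np.linalg.norm(np.diff(W,axis=0),axis=1))
for k in range(2):
    e=W[k+1]-W[k]
    print("edge ang",np.degrees(np.arctan2(e[1],e[0])))
for t,z in(("keeper_peg",54),("keeper",29),("nickel_weight",40)):
    for r in masks_of(t,"top")[:3]:
        ys,xs=np.nonzero(r["mask"]); x,y=xs.mean(),ys.mean(); print(t,round(r["score"],2),np.round(r["rect"]),world(c,x,y,z).round(1))
print(c["rotation"].round(3).tolist())
E
```

```text
brass [350.8 209.3] 55 eq.dia 20.0 plane [498.2 -91.7  28. ] depth [498.1 -91.6  29.2]
brass [352.9 245.3] 97 eq.dia 26.6 plane [412.1 -93.1  28. ] depth [412.6 -96.2   2.9]
brass [378.6 253.2] 103 eq.dia 27.4 plane [ 391.9 -153.2   28. ] depth [ 392.  -156.3    9.6]
((321.5999450683594, 206.80001831054688), (99.56063842773438, 96.44937896728516), 8.130102157592773) [[412.5, 115.3, 20.0], [644.6, 76.6, 20.0], [602.8, -162.4, 20.0], [373.0, -119.1, 20.0]] [508.2 -22.4  20. ] [235.28895474 242.64736151 233.7831618 ]
edge ang -9.468142964730133
edge ang -99.93897949573665
keeper_peg 0.72 [205. 200. 221. 247.] [470.  239.7  54. ]
keeper 0.78 [283. 176. 292. 210.] [544.   58.5  29. ]
nickel_weight 0.69 [154. 216. 190. 249.] [451.8 342.   40. ]
nickel_weight 0.41 [313. 160. 320. 172.] [602.7 -17.5  40. ]
[[-0.026, 0.993, -0.114], [-1.0, -0.027, -0.015], [-0.018, 0.114, 0.993]]
```

View pics/topcrop.png

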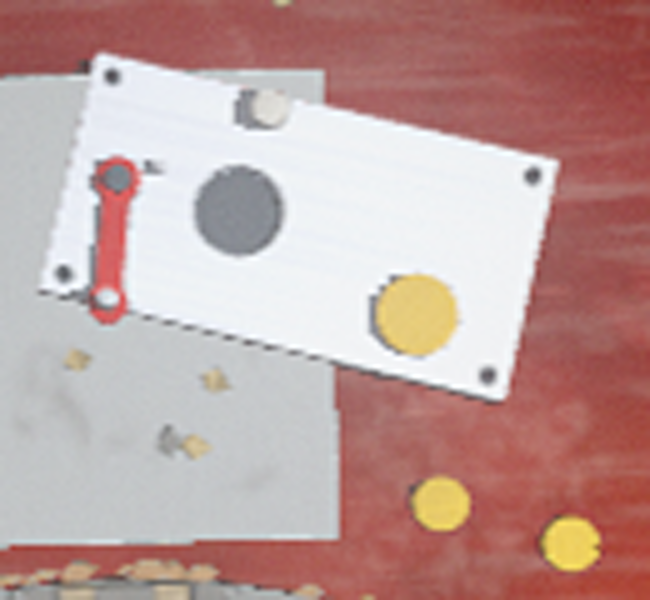

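```bash
cat >> h.py <<'E'
from scipy.spatial.transform import Rotation as Ro
def cam(n):
    c=read_camera(n)
    if np.shape(c["rotation"])==(3,): c["rotation"]=Ro.from_euler("xyz",c["rotation"]).as_matrix()
    return c
E
python3 - <<'E'
from h import *
c=cam("top"); q=lambda x,y,z:world(c,(x+.5)/5-.5+265,(y+.5)/5-.5+145,z)
C=np.array([q(*p,20) for p in((98,53),(559,159),(505,402),(40,290))]); print(C.round(1)); print("sides",np.linalg.norm(C-np.roll(C,-1,0),axis=1).round(1))
o=C.mean(0); ex=(C[0]+C[1]-C[2]-C[3]);ey=C[0]+C[3]-C[1]-C[2]
yaw=np.arctan2(ey[1],ey[0])-np.pi/2; print("nest",o,"yaw",yaw, np.arctan2(ex[1],ex[0]))
R=np.array([[np.cos(yaw),-np.sin(yaw)],[np.sin(yaw),np.cos(yaw)]])
for n,p in dict(disc=(418,315,28),recess=(239,210,20),floor=(239,210,12),pivot=(118,176,34),peg=(107,297,54),weight=(268,108,40)).items():
    w=q(*p); print(n,w.round(1),"nest frame",(R.T@(w-o)[:2]).round(1))
d=c["range_z"]; 
for u,v in((200,120),(230,150),(280,120)): print(world(c,u,v).round())
w=cam("wrist"); save(w,"wrist0.png"); print(w["fovy"],w["position"],w["rotation"].round(3).tolist())
E
```

```text
[[ 636.4   64.4   20. ]
 [ 577.5 -158.1   20. ]
 [ 460.2 -126.6   20. ]
 [ 520.5   95.6   20. ]]
sides [230.1 121.5 230.3 120. ]
nest [548.61537331 -31.15563897  20.        ] yaw -0.26173718432474735 -0.26234361789910526
disc [502.5 -85.7  28. ] nest frame [-30.4 -64.6]
recess [556.9  -2.   20. ] nest frame [ 0.4 30.3]
floor [558.   -2.4  12. ] nest frame [ 1.6 30.2]
pivot [573.1  56.4  34. ] nest frame [ 1.  90.9]
peg [512.6  63.2  54. ] nest frame [-59.2  81.8]
weight [603.1 -16.5  40. ] nest frame [48.9 28.3]
[616. 200. 439.]
[601. 170. 265.]
[732.  73.  -6.]
65.70646984690485 [ 206.57288962 -513.23430272  385.3339077 ] [[0.26, 0.936, 0.238], [-0.966, 0.252, 0.064], [-0.001, -0.247, 0.969]]
```

```bash
python3 - <<'E'
from h import *
c=cam("top"); 
V,U=np.mgrid[0:420:2,200:560:2]
P=np.array([world(c,u,v) for u,v in zip(U.ravel(),V.ravel())])
P=P[c["range_z"][V.ravel(),U.ravel()]>0]
for y0 in range(-560,240,50):
    print(y0,[ (x0,int(P[m][:,2].max())) for x0 in range(150,700,50) if (m:=(abs(P[:,0]-x0-25)<25)&(abs(P[:,1]-y0-25)<25)).any()])
E
```

```text
-560 [(150, -790), (200, -786), (250, -61), (300, 5), (350, 6), (400, 7), (450, 6), (500, 6), (550, 56), (600, 7), (650, 104)]
-510 [(150, -781), (200, -787), (250, 5), (300, 7), (350, 7), (400, 6), (450, 11), (500, 7), (550, 57), (600, 34), (650, 101)]
-460 [(150, -792), (250, 6), (300, 7), (350, 7), (400, 7), (450, 7), (500, 6), (550, 68), (600, 85), (650, 100)]
-410 [(150, -790), (250, 6), (300, 9), (350, 7), (400, 7), (450, 5), (500, 7), (550, 6), (600, 437), (650, 498)]
-360 [(150, -788), (250, -3), (300, 66), (350, 65), (400, 64), (450, 63), (500, 66), (550, 68), (600, 439), (650, 494)]
-310 [(150, -790), (200, -47), (250, 76), (300, 74), (350, 122), (400, 183), (450, 245), (500, 293), (550, 330), (600, 423), (650, 462)]
-260 [(150, -790), (200, -50), (250, 6), (300, 8), (350, 16), (400, 16), (450, 18), (500, 7), (550, 319), (600, 355), (650, 418)]
-210 [(150, -694), (200, 783), (250, 782), (300, 7), (350, 10), (400, 6), (450, 7), (500, 5), (550, 7), (600, 5), (650, 77)]
-160 [(150, -688), (200, 798), (250, 798), (300, 9), (350, 8), (400, 7), (450, 25), (500, 26), (550, 28), (6
[... 213 characters left out ...]
(400, 8), (450, 26), (500, 28), (550, 42), (600, 43), (650, 8)]
-10 [(150, 535), (200, 547), (250, 533), (300, 4), (350, 13), (400, 9), (450, 28), (500, 26), (550, 33), (600, 26), (650, 6)]
40 [(150, 357), (200, 365), (250, 1), (300, 3), (350, 17), (400, 9), (450, 8), (500, 55), (550, 37), (600, 28), (650, 6)]
90 [(150, -5), (200, -72), (250, -67), (300, -102), (350, 8), (400, 8), (450, 7), (500, 24), (550, 8), (600, 7), (650, 316)]
140 [(150, -685), (200, -72), (250, -72), (300, -102), (350, 8), (400, 8), (450, 10), (500, 11), (550, 407), (600, 441), (650, 423)]
190 [(150, -798), (200, -71), (250, -70), (300, 7), (350, 9), (400, 11), (450, 11), (500, 12), (550, 425), (600, 440), (650, 384)]
```

View pics/wrist0.png

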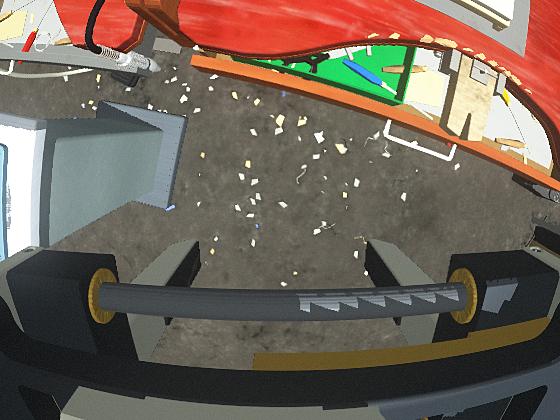

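The wrist picture shows the fingers at (180,290) and (390,290) with the floor and bench front beyond, and no objects in the way. A cable crosses at y about -300, at z 75–300, rising with x. I'll cross it where it is low.

```bash
python3 -m pendant '[[[0.15,0.254,-0.223,0,0],[0.15,0.254,-0.223,0,0],[0.15,0.254,-0.223,0,0],[0.15,0.254,-0.223,0,0],[0.15,0.254,-0.223,0,0],[0.15,0.254,-0.223,0,0],[0.15,0.254,-0.223,0,0],[0.15,0.254,-0.223,0,0],[0.15,0.254,-0.223,0,0],[0.15,0.435,-0.311,0,-0.736],[0.15,0.435,-0.311,0,-0.736],[0.15,0.435,-0.311,0,-0.736],[0.15,0.435,-0.311,0,-0.736],[0.15,0.435,-0.311,0,-0.736],[0.15,0.435,-0.311,0,-0.736],[0.15,0.435,-0.311,0,-0.736],[0.15,0.435,-0.311,0,-0.736],[0.15,0.435,-0.311,0,-0.736],[0.15,0.435,-0.311,0,-0.736]]]'
python3 - <<'E'
from h import *
s=observe(); print(s["t"],s["position"],s["ee_rot"],s["grip_width"],s["force"])
w=cam("wrist"); save(w,"wrist1.png")
E
```

```text
t: 2.53
position: [481.3, -119.8, 237.7]
ee_rot: [-3.142, 0.0, 0.993]
force: [-0.2, 0.5, 1.0]
grip_width: 0.151
grip_force: 0.0
2.5333 [ 481.28172894 -119.76030596  237.7152452 ] [-3.14155905e+00  2.53687598e-04  9.92772802e-01] 0.15141455572464393 [-0.24900622  0.45848564  0.97612421]
```

View pics/wrist1.png

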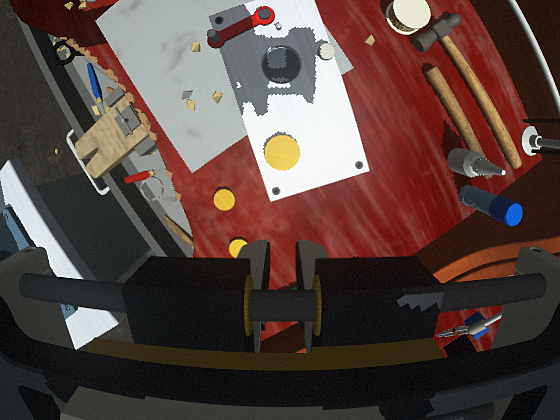

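The wrist picture shows the disc at (281,153) and the recess at (281,65), both in line with the gripper's centre plane. I'll check their positions through the fisheye model.

```bash
cat >> h.py <<'E'
def wworld(c,u,v,z):
    f=focal(c); x,y=u-c["cx"],v-c["cy"]; r=np.hypot(x,y); t=r/f
    d=np.array([np.sin(t)*x/r,-np.sin(t)*y/r,-np.cos(t)]); w=c["rotation"]@d; p=np.array(c["position"])
    return p+w*(z-p[2])/w[2]
E
python3 - <<'E'
from h import *
w=cam("wrist")
hsv=cv2.cvtColor(w["pixels"],cv2.COLOR_RGB2HSV); m=cv2.inRange(hsv,(15,110,110),(32,255,255))
n,l,st,ce=cv2.connectedComponentsWithStats(m[:240])
for i in range(1,n):
    if st[i,4]>150:
        x0,y0,ww,hh=st[i,:4]
        ctr=cv2.findContours((l==i).astype(np.uint8),0,1)[0][0][:,0]
        P=np.array([wworld(w,a,b,28) for a,b in ctr])[:,:2]; (cx,cy),r=cv2.minEnclosingCircle(P.astype(np.float32))
        print(ce[i].round(1),"centre",round(cx,1),round(cy,1),"dia",round(2*r,1))
for n,p in dict(recess=(281,65,20),weight=(327,50,40),peg=(216,39,54),pivot=(264,15,34)).items(): print(n,wworld(w,*p).round(1))
E
```

```text
[485.  102.7] centre 757.3 -162.7 dia 197.0
[454.3 107.1] centre 711.7 -155.1 dia 129.1
[146.  123.6] centre 389.9 34.1 dia 47.3
[281.5 152.2] centre 502.6 -83.3 dia 39.0
[223.8 199.3] centre 418.5 -92.0 dia 25.4
recess [ 5.556e+02 -5.000e-01  2.000e+01]
weight [604.  -15.4  40. ]
peg [512.8  55.6  54. ]
pivot [570.6  56.3  34. ]
```

```bash
python3 -m pendant '[[[0.15,0,-0.001,0.04,0],[0.15,0,-0.001,0.08,0],[0.15,0,-0.001,0.12,0],[0.15,0,-0.001,0.15,0],[0.15,0,-0.001,0.175,0],[0.15,0,-0.001,0.19,0],[0.15,0,-0.001,0.195,0],[0.15,0,-0.001,0.195,0],[0.15,0,-0.001,0.195,0],[0.15,0,-0.001,0.195,0]]]'
```

```text
t: 3.47
position: [482.1, -118.9, 44.0]
ee_rot: [3.139, -0.0, 0.996]
force: [-0.1, -0.6, 0.1]
grip_width: 0.151
grip_force: 0.0
```

```bash
python3 -m pendant '[[[0.15,0.006,0,0.001,0],[0.15,0.011,0,0.001,0],[0.15,0.014,0,0.001,0],[0.15,0.018,0,0.001,0],[0.15,0.022,0,0.001,0],[0.15,0.026,0,0.001,0],[0.15,0.030,0,0.001,0],[0.15,0.035,0,0.001,0],[0.15,0.040,0,0.001,0],[0.15,0.045,0,0.001,0],[0.15,0.050,0,0.001,0],[0.15,0.055,0,0.001,0],[0.15,0.060,0,0.001,0],[0.15,0.065,0,0.001,0],[0.15,0.070,0,0.001,0],[0.15,0.075,0,0.001,0],[0.15,0.080,0,0.001,0],[0.15,0.084,0,0.001,0],[0.15,0.087,0,0.001,0],[0.15,0.090,0,0.001,0]]]'
python3 - <<'E'
from h import *
w=cam("wrist"); c=cam("top")
s=observe(); print(s["position"],s["force"])
im=np.hstack([cv2.resize(w["pixels"][100:310,140:420],None,fx=1.4,fy=1.4),cv2.resize(c["pixels"][145:238,270:394],(392,294))])
cv2.imwrite("pics/push1.png",im[:,:,::-1])
E
```

```text
t: 5.13
position: [530.1, -42.3, 41.6]
ee_rot: [-3.142, 0.0, 0.997]
force: [-0.4, -1.0, 0.5]
grip_width: 0.152
grip_force: 0.6
[530.14931931 -42.16864305  41.58079143] [-0.36518524 -0.3515825   0.7354906 ]
```

View pics/push1.png

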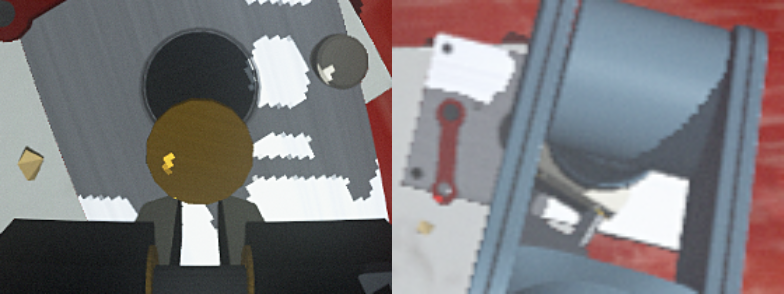

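The wrist view shows the disc at (282,209), cradled by the fingers and straight in line with the recess at (284,159). I'll measure the remaining gap.

```bash
python3 - <<'E'
from h import *
w=cam("wrist"); s=observe()
d=wworld(w,282,208.6,28);r=wworld(w,283.6,158.6,20); y=.996
T=np.array([[np.cos(y),np.sin(y)],[np.sin(y),-np.cos(y)]])
print(d,r,"remaining tool xy",T@(r-d)[:2],"disc rel tcp",T@(d-s["position"])[:2])
E
```

```text
[544.04452175 -18.33101848  28.        ] [558.17657127   2.10945368  20.        ] remaining tool xy [24.83883519  0.7483263 ] disc rel tcp [27.77666058 -1.3077495 ]
```

```bash
python3 -m pendant '[[[0.15,0.003,0,0,0],[0.15,0.006,0,0,0],[0.15,0.009,0,0,0],[0.15,0.012,0,0,0],[0.15,0.014,0,0,0],[0.15,0.016,0,0,0],[0.15,0.018,0,0,0],[0.15,0.020,0,0,0],[0.15,0.021,0,0,0],[0.15,0.022,0,0,0],[0.15,0.023,0,0,0],[0.15,0.023,0,0,0],[0.15,0.023,0,0,0]]]'
python3 - <<'E'
from h import *
w=cam("wrist")
im=cv2.resize(w["pixels"][100:310,140:420],None,fx=2.5,fy=2.5)
cv2.imwrite("pics/push2.png",im[:,:,::-1])
E
```

```text
t: 6.37
position: [542.5, -23.3, 41.7]
ee_rot: [3.142, -0.0, 0.997]
force: [0.1, 0.3, -0.3]
grip_width: 0.151
grip_force: 0.0
```

View pics/push2.png

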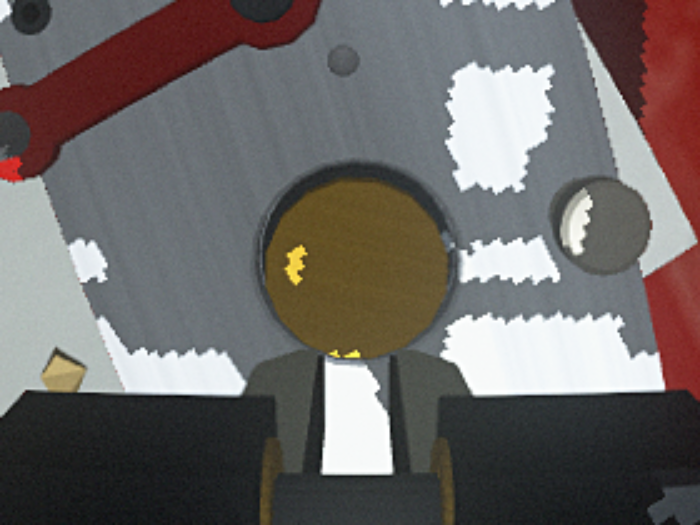

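The disc (centre about (283,207) native) is inside the recess rim with a dark crescent on the far side. I'll use depth to check whether it lies flat.

```bash
python3 - <<'E'
from h import *
w=cam("wrist"); f=focal(w)
def dep(u,v):
    x,y=u-w["cx"],v-w["cy"]; r=np.hypot(x,y)+1e-9; t=r/f; z=w["range_z"][v,u]
    return np.array(w["position"])+w["rotation"]@np.array([np.tan(t)*x/r*z,-np.tan(t)*y/r*z,-z])
for v in(165,168,172,180,190,200,210,220,230,238): print(v,[dep(u,v).round(1)[2] for u in(235,255,268,283,298,310,325,350)])
hsv=cv2.cvtColor(w["pixels"],cv2.COLOR_RGB2HSV); m=cv2.inRange(hsv,(12,110,40),(32,255,255)); m[:165]=0;m[250:]=0;m[:,:240]=0;m[:,325:]=0
cs=max(cv2.findContours(m,0,1)[0],key=cv2.contourArea)[:,0]
P=np.array([wworld(w,a,b,20) for a,b in cs])[:,:2].astype(np.float32); print(cv2.minEnclosingCircle(P),observe()["position"])
E
```

```text
165 [np.float64(20.2), np.float64(20.8), np.float64(20.6), np.float64(13.3), np.float64(21.0), np.float64(19.6), np.float64(19.9), np.float64(21.4)]
168 [np.float64(21.3), np.float64(20.5), np.float64(12.8), np.float64(11.9), np.float64(13.0), np.float64(19.8), np.float64(20.5), np.float64(20.3)]
172 [np.float64(20.6), np.float64(20.0), np.float64(13.0), np.float64(21.3), np.float64(13.3), np.float64(20.8), np.float64(21.2), np.float64(21.1)]
180 [np.float64(19.7), np.float64(12.3), np.float64(20.3), np.float64(20.9), np.float64(21.0), np.float64(12.2), np.float64(21.2), np.float64(20.6)]
190 [np.float64(21.5), np.float64(20.3), np.float64(21.4), np.float64(20.7), np.float64(18.8), np.float64(20.7), np.float64(20.3), np.float64(20.1)]
200 [np.float64(20.1), np.float64(20.1), np.float64(21.2), np.float64(20.8), np.float64(20.9), np.float64(20.3), np.float64(21.2), np.float64(20.3)]
210 [np.float64(21.4), np.float64(19.7), np.float64(20.1), np.float64(21.5), np.float64(21.3), np.float64(21.4), np.float64(19.3), np.float64(20.1)]
220 [np.float64(21.9), np.float64(21.0), np.float64(20.0), np.float64(19.3), np.float64(20.6), np.float64(20.7), np.float64(21.4), np.float64(21.0)]
230 [np.float64(20.8), np.float64(20.5), np.float64(20.8), np.float64(22.8), np.float64(20.4), np.float64(19.4), np.float64(20.7), np.float64(19.7)]
238 [np.float64(20.6), np.float64(19.6), np.float64(21.2), np.float64(20.1), np.float64(21.7), np.float64(20.6), np.float64(20.7), np.float64(22.6)]
((555.3809204101562, -0.6572700142860413), 20.02791404724121) [542.44675518 -23.34653074  41.65380948]
```

The disc lies flat and flush: its top is at z about 20 and it is within 2 mm of centre. Next I'll check the clearance to the microscope head before moving to the keeper.

```bash
python3 - <<'E'
from h import *
for n in("side","top"):
    c=cam(n); V,U=np.mgrid[0:420:2,0:560:2]; U=U.ravel();V=V.ravel()
    P=np.array([world(c,u,v) for u,v in zip(U,V)])[c["range_z"][V,U]>0]
    for x0 in range(520,720,40):
        print(n,x0,[(y0,len(Q),int(Q.min()),int(Q.max())) for y0 in range(80,280,40) if len(Q:=P[(abs(P[:,0]-x0-20)<20)&(abs(P[:,1]-y0-20)<20)&(P[:,2]>110)][:,2])])
E
```

```text
side 520 []
side 560 []
side 600 [(120, 6, 406, 415), (160, 43, 411, 430)]
side 640 [(120, 3, 402, 412), (160, 7, 399, 427)]
side 680 [(80, 91, 268, 308), (120, 12, 278, 313)]
top 520 []
top 560 [(160, 111, 253, 413), (200, 44, 274, 430), (240, 25, 360, 376)]
top 600 [(120, 45, 252, 416), (160, 219, 258, 442), (200, 94, 255, 439), (240, 182, 351, 432)]
top 640 [(120, 13, 296, 417), (160, 46, 309, 431), (200, 59, 330, 427), (240, 136, 356, 607)]
top 680 [(80, 55, 279, 310), (120, 103, 294, 323), (160, 51, 313, 335), (200, 9, 317, 365), (240, 152, 298, 632)]
```

```bash
python3 -m pendant '[[[0.15,-0.002,0,-0.02,0],[0.0,-0.002,0,-0.043,0],[0.0,0.02,-0.03,-0.043,-0.12],[0.0,0.045,-0.065,-0.043,-0.24],[0.0,0.068,-0.0955,-0.043,-0.36],[0.0,0.068,-0.0955,-0.043,-0.48],[0.0,0.068,-0.0955,-0.043,-0.60],[0.0,0.068,-0.0955,-0.043,-0.72],[0.0,0.068,-0.0955,-0.043,-0.84],[0.0,0.068,-0.0955,-0.043,-0.96],[0.0,0.068,-0.0955,-0.043,-1.08],[0.0,0.068,-0.0955,-0.043,-1.098],[0.0,0.068,-0.0955,-0.043,-1.098],[0.0,0.068,-0.0955,-0.043,-1.098]]]'
python3 - <<'E'
from h import *
w=cam("wrist"); c=cam("top"); s=observe(); print(s["position"],s["ee_rot"],s["grip_width"])
im=np.hstack([cv2.resize(w["pixels"][130:340,140:420],None,fx=1.4,fy=1.4),cv2.resize(c["pixels"][145:238,270:394],(392,294))])
cv2.imwrite("pics/keep1.png",im[:,:,::-1])
E
```

```text
t: 7.73
position: [499.2, 85.6, 84.7]
ee_rot: [3.142, 0.0, 2.091]
force: [-0.1, -0.1, 0.0]
grip_width: 0.005
grip_force: 0.0
[499.18050232  85.60530929  84.66792967] [ 3.14157083e+00 -4.36517439e-06  2.09246298e+00] 0.0033398304902398242
```

View pics/keep1.png

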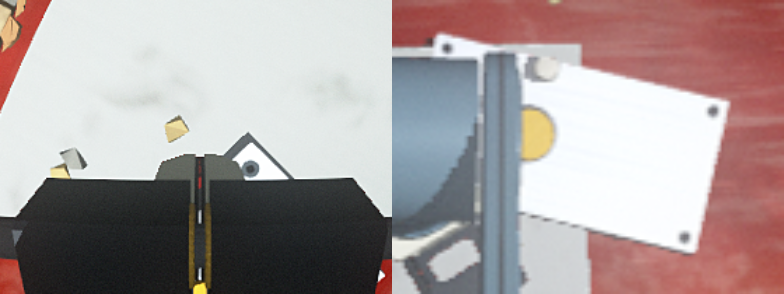

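The top view shows the disc in the recess at about (538,133) of the picture, and the fingers are now beyond the keeper. I'll descend and follow the peg's arc.

```bash
python3 -m pendant '[[[0,0,0,0.02,0],[0,0,0,0.03,0],[0,0,0,0.03,0],[0,-0.006,0,0.03,0],[0,-0.012,0,0.03,0],[0,-0.017,-0.003,0.03,0],[0,-0.0225,-0.0065,0.03,0],[0,-0.028,-0.0085,0.03,0],[0,-0.0325,-0.010,0.03,0],[0,-0.038,-0.0111,0.03,0],[0,-0.043,-0.012,0.03,0],[0,-0.048,-0.0123,0.03,0],[0,-0.053,-0.012,0.03,0],[0,-0.058,-0.0111,0.03,0],[0,-0.0635,-0.010,0.03,0],[0,-0.0685,-0.0085,0.03,0],[0,-0.0735,-0.0065,0.03,0],[0,-0.078,-0.004,0.03,0],[0,-0.0825,-0.001,0.03,0],[0,-0.0825,-0.001,0.03,0]]]'
python3 - <<'E'
from h import *
c=cam("side"); w=cam("wrist"); s=observe(); print(s["position"],s["force"])
im=np.hstack([cv2.resize(w["pixels"][130:340,140:420],None,fx=1.4,fy=1.4),cv2.resize(c["pixels"][185:305,260:400],(392,336))[:294]])
cv2.imwrite("pics/keep2.png",im[:,:,::-1])
E
```

```text
t: 9.5
position: [541.1, 13.1, 54.8]
ee_rot: [3.14, 0.001, 2.094]
force: [0.1, -1.0, -0.0]
grip_width: 0.003
grip_force: 0.0
[540.00389462  13.62640501  54.63765658] [-0.76082592  0.47526877 -1.02092616]
```

View pics/keep2.png

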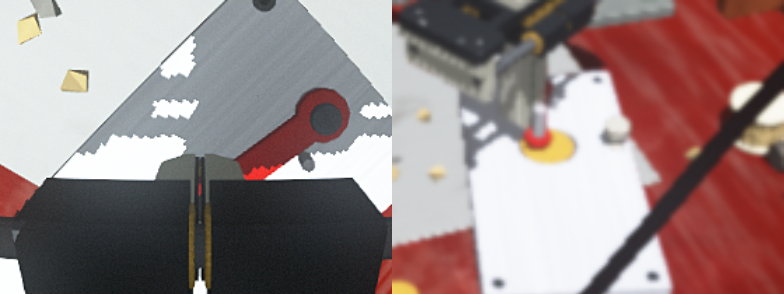

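The keeper follows: its peg end is now over the disc, with a few mm left. I'll finish in small steps and watch the force.

```bash
python3 -m pendant '[[[0,-0.002,0.0015,0,0],[0,-0.004,0.003,0,0],[0,-0.006,0.005,0,0],[0,-0.008,0.0065,0,0],[0,-0.008,0.0065,0,0],[0,-0.008,0.0065,0,0]]]'
```

```text
t: 10.1
position: [548.6, 10.5, 54.5]
ee_rot: [-3.141, -0.001, 2.095]
force: [-3.7, 2.1, 1.8]
grip_width: 0.007
grip_force: 2.0
```

```bash
python3 -m pendant '[[[0,-0.001,0.001,0,0],[0,-0.002,0.0015,0,0],[0,-0.002,0.0015,0,0],[0,-0.002,0.0015,0,0]]]'
```

```text
t: 10.43
position: [549.1, 10.4, 54.3]
ee_rot: [-3.138, -0.004, 2.095]
force: [-8.1, 6.4, 5.3]
grip_width: 0.006
grip_force: 4.3
```

```bash
python3 -m pendant '[[[0,0.01,-0.003,0,0],[0,0.02,-0.015,0,0],[0,0.02,-0.015,-0.04,0],[0,0.04,-0.05,-0.06,0],[0,0.06,-0.09,-0.09,0],[0,0.07,-0.12,-0.12,0],[0,0.08,-0.14,-0.15,0],[0,0.08,-0.14,-0.18,0],[0,0.08,-0.14,-0.18,0],[0,0.08,-0.14,-0.18,0]]]'
python3 - <<'E'
from h import *
c=cam("side"); t=cam("top"); s=observe(); print(s["position"],s["force"])
im=np.hstack([cv2.resize(t["pixels"][145:238,270:394],(392,294)),cv2.resize(c["pixels"][185:305,260:400],(392,336))[:294]])
cv2.imwrite("pics/end.png",im[:,:,::-1])
E
```

```text
t: 11.27
position: [391.8, 7.6, 237.3]
ee_rot: [3.136, 0.006, 2.094]
force: [0.7, 1.2, 0.1]
grip_width: 0.006
grip_force: 0.0
[390.46778841   8.16516531 234.4172762 ] [ 0.32850628 -0.7037816  -0.08023511]
```

View pics/end.png

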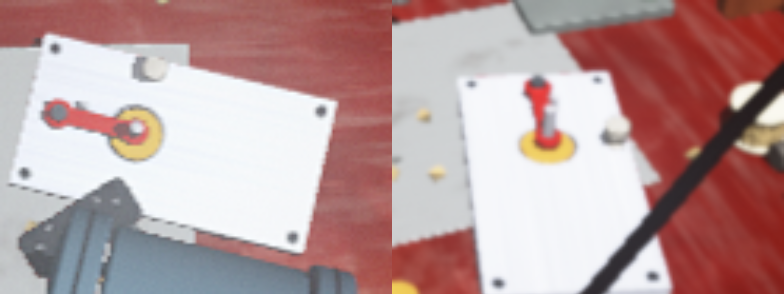

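The keeper lies across the seated disc, parallel to the plate's long edge. The weight is undisturbed and the robot is clear.

```bash
python3 -c "
from workcell import *
print(hand_in())"
```

```text
the job is handed in; nothing more can be done
None
```

I handed the job in at about 11 s of the 48 s allowed: the disc lies flat in the recess, the keeper is pushed against its stop across it, and the robot is clear; no verdict was returned.

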